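# Latch the nutrient cartridge in the dosing unit

### The job

Fit the grey cartridge upright into the well of the white dosing unit and press it gently down until its push-push catch holds it. Let go and check that it stays down: if it comes back up, press again; leave it latched, and leave the other things on the bench where they are.

Things in the scene. Friction and masses are not known exactly. Their poses are not given: they have to be found in the camera images.
- cartridge_center (a point): Loose grey cartridge, upright, 0.18 to 0.35 kg: a block 64 x 44 x 94 mm (x, y, z) with a plain upright grip rib centred on top, 46 long (x), 14 thick (y), 34 high; 128 high in all. This point: its centre, 64 mm above the underside, 30 mm below the block's top. z up, x along the long side; a half turn about z makes no difference. The rib is meant to be pinched across its 14 mm from above.
- cartridge_rib (a point): Centre of the grip rib, 17 mm above the block's top and 17 mm below the rib's top; axes as the cartridge's.
- cartridge_foot (a point): Centre of the cartridge's underside; axes as the cartridge's.
- unit: White dosing unit, fixed, upright, 115 mm high, 138 x 100 mm (x, y). In its top, nearer its front (-x), an open well 67 x 47 mm (x, y) takes the cartridge, long side along x, under 1.5 mm play each side; a small sloped lip at the mouth stands 5 mm above the top. Origin on the bench under the well's centre. More than 25 N between cartridge and unit damages it.
- well_mouth (a point): Centre of the well's mouth, level with the unit's top, 115 mm above the bench; axes as the unit's (z up, x along the long side).
- carriage_top (a point): Centre of the upper face of the sprung carriage in the well, on which the cartridge stands; 50 mm below the mouth when up (block then 44 mm proud of the unit's top). Its spring pushes up with 7 N when up, 12 N at 30 mm down. 0.5 mm before the catch's trip point it meets a stiff cushion (7 N per mm more), 1.5 mm on a hard stop at about 22 N. A push of about 15 N on the cartridge trips the catch.
- carriage (a joint): How far the carriage is pressed down, m: 0 = up (start). Push-push catch: pressed past the trip point and let go, it rises 3 to 5 mm and stays held; let go short of it, it comes back to 0. Pressing a held one past there again frees it, back to 0. The catch's depth differs per unit and cannot be seen, only felt: trip point somewhere in 0.018 to 0.034, held position 0.014 to 0.031.
- bottle: Bystander: white bottle with black cap, 60 mm across, 150 high. Origin under its centre.
- beaker: Bystander: open clear cup, 70 mm across, 80 high. Origin under its centre.
- plug_tray: Bystander: black plug tray with seedlings, 130 x 100 x 45 mm. Origin under its centre.

How it is judged:
By the outcome, as a careful person would: the job done as asked, in the order asked, and still so for the second after the job is handed in, with the robot touching nothing.
It also fails if it takes over 61 s, if anything falls off the work surface, if the arm or the gripper's body presses on something with over 40 N, if the wrist force passes 120 N, or if a joint passes its speed limit or range.

### The arm

A 7-joint arm with a two-finger parallel gripper is mounted at the origin on the work surface. World frame = base frame: x ahead of the robot, y to its left, z up, the work surface at z = 0. Lengths are in mm, angles in rad, forces in N, time in s.
With the tool pointing down it reaches from about 400 to 875 mm from the base axis. Payload 4.4 kg.
Tool frame: the origin (TCP) lies at the centre of the arm's flange, where the gripper is bolted on; the fingertips stand 173 mm ahead of it and the grasp point (between the pads) lies 155 mm ahead of it; z points along the fingers, y is the direction in which the jaws open and shut (so a half turn about z gives the same grasp; the last joint's range is limited). The gripper opens to 85 mm and grips with 20 to 120 N. Pads are 22 mm wide; open, the fingers measure 114 mm over their backs; the gripper's body (76 mm by 85 mm) begins 54 mm behind the grasp point. The pads swing forward as they close: fully open they stand 13 mm farther back than shut.
Start: joints at [-1.248, 0.628, 0.038, 1.517, -0.027, 0.996, -0.02], TCP at [246.384, 601.507, 404.713] pointing down, gripper open.
Joint ranges: [-3.06, 3.06], [-0.37, 2.12], [-1.25, 1.32], [0.18, 2.47], [-1.1, 4.24], [0.23, 1.98], [-2.94, 2.94]. Speed limits (rad/s): [2.57, 2.57, 3.14, 3.14, 3.14, 3.14, 3.14].

### API

Orientations are given as [roll, pitch, yaw] about the fixed x, y, z axes, in that order (R = Rz(yaw) Ry(pitch) Rx(roll)).
In Python, from cell import * gives the robot as it stands. The module is installed in compiled form; this text tells all that it offers.
- The arm moves only by the shell command python3 -m jog 'ROWS'. ROWS is JSON, one flat list of numbers, 5 for each row, row after row: the shift along the tool's x, y, z in mm, then the turn about the tool's z in degrees, then the finger opening in mm, from 0 to 85.4. A call has 1 to 20 rows; each row is the pose to reach, as a shift and turn from the pose commanded when the call began, along the tool's axes at that moment; what a row does not reach only later rows make up. A row lasts 1/12 s, in which the tool goes at most 41.7 mm and 7.16 degrees, less where a joint would pass 70% of its speed; a pose out of reach is approached as far as the arm can. A call with a gripper value outside its range is refused whole. The fingers move at their own pace and stop on an object; the grip force is fixed at half the most. Time passes only in rows, so rows that repeat a pose let the fingers close. It gives the time, the measured TCP pose, the force and the opening at its end, in the units of the state.
- read_state(): the state, without advancing time (a new reading comes with each control period).
- get_image(name): name is "scene" or "top" or "wrist"; returns (picture, depth): 480x640x3 uint8, blue, green, red; 480x640 float32, mm along the optical axis (not along the pixel's ray), 0 where there is no reading.
- camera_params(name): a dict with "K" (3x3 intrinsics, pixels), "T" (4x4, takes a point from camera to world coordinates). Camera axes: x right, y up, looking along -z (the intrinsics and any distortion apply to the point x, -y, -z); pixel columns grow to the right and rows downward; lengths in mm; the calibration is good to about 2 mm. The wrist camera is an equidistant fisheye: a pixel r from the principal point sees the ray r / f radians off the axis. A picture is of the moment at which its call begins: read the wrist's pose just before it. camera_params takes no time and is no camera call; for the wrist camera it gives the pose at the moment of the call.
- finish_job(): hands the job in, once; it reports no verdict.
The state is a dict: "clock": time; "qpos": joint angles; "qd": joint speeds; "tau": joint torques, N m; "eef_pos": TCP position; "tool_rot": TCP orientation; "force": force on the tool from outside, world axes, zero at the start; "torque": the same for the moment, N m; "width": finger opening in mm.
Only numpy, scipy, OpenCV 4.12 (cv2) and the standard library are available. Lean on these libraries where they do the work, as an engineer would, in place of code of your own. Each camera call takes 0.05 s, during which the arm holds its last target.

## Working session

There is one attempt and no reset: what is moved stays moved. The work goes in short steps, Python scripts to look and compute and a shell command to move; the robot and the scene stay as the last step left them, time stands still between calls to the robot, and variables do not carry over. Pictures are saved under pics/ and viewed, and the job is handed in when it is done.

```bash
mkdir -p pics; cat > h.py <<'E'
from cell import *
import numpy as np, cv2
E
python3 - <<'E'
from h import *
s=read_state(); print({k:np.round(v,3).tolist() for k,v in s.items()})
for n in ["scene","top","wrist"]:
    p=camera_params(n); im,d=get_image(n)
    np.savez(f"pics/{n}0.npz",im=im,d=d,K=p["K"],T=p["T"])
    cv2.imwrite(f"pics/{n}0.png",im); print(n,np.round(p["K"],1).tolist(),np.round(p["T"],3).tolist(),[k for k in p], (d>0).mean())
E
```

```text
{'clock': 0.0, 'qpos': [-1.248, 0.629, 0.038, 1.518, -0.027, 0.996, -0.02], 'qd': [-0.0, 0.0, 0.001, 0.001, -0.0, 0.0, 0.0], 'tau': [-0.001, -56.338, 1.227, -19.344, 0.011, 0.01, -0.0], 'eef_pos': [246.238, 601.231, 403.79], 'tool_rot': [-3.14, -0.0, 2.753], 'force': [0.76, -0.14, 0.533], 'torque': [0.021, -0.007, -0.064], 'width': 85.531}
scene [[461.2, 0.0, 317.5], [0.0, 461.2, 241.0], [0.0, 0.0, 1.0]] [[-0.001, -0.614, 0.79, 1211.431], [1.0, 0.004, 0.005, 20.16], [-0.006, 0.79, 0.614, 590.825], [0.0, 0.0, 0.0, 1.0]] ['K', 'T'] 0.99595703125
top [[624.7, 0.0, 327.8], [0.0, 624.7, 244.2], [0.0, 0.0, 1.0]] [[0.002, 0.993, -0.117, 445.955], [-1.0, -0.002, -0.031, 3.261], [-0.031, 0.117, 0.993, 1108.209], [0.0, 0.0, 0.0, 1.0]] ['K', 'T'] 0.9959602864583333
wrist [[371.6, 0.0, 318.7], [0.0, 371.6, 238.9], [0.0, 0.0, 1.0]] [[0.378, -0.892, -0.248, 183.783], [0.926, 0.364, 0.103, 625.653], [-0.002, -0.269, 0.963, 373.697], [0.0, 0.0, 0.0, 1.0]] ['K', 'T'] 0.9842545572916667
```

View pics/scene0.png

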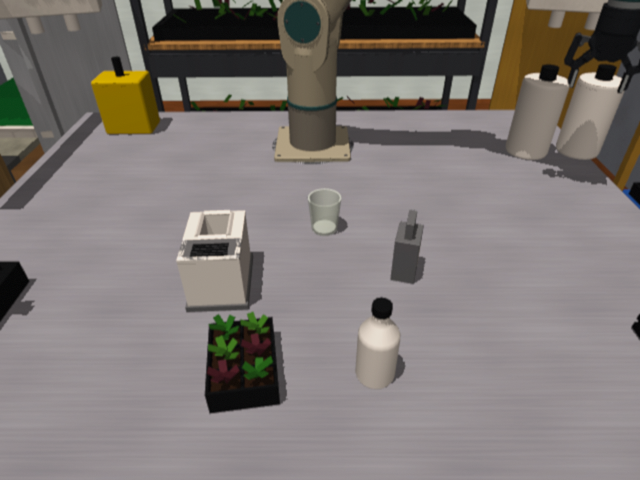

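View pics/top0.png

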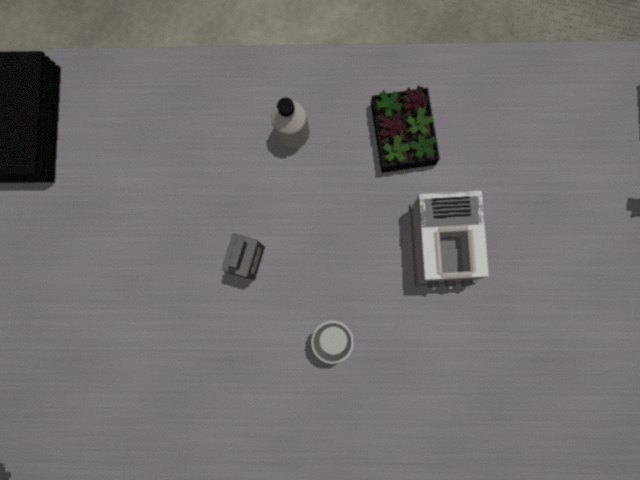

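View pics/wrist0.png

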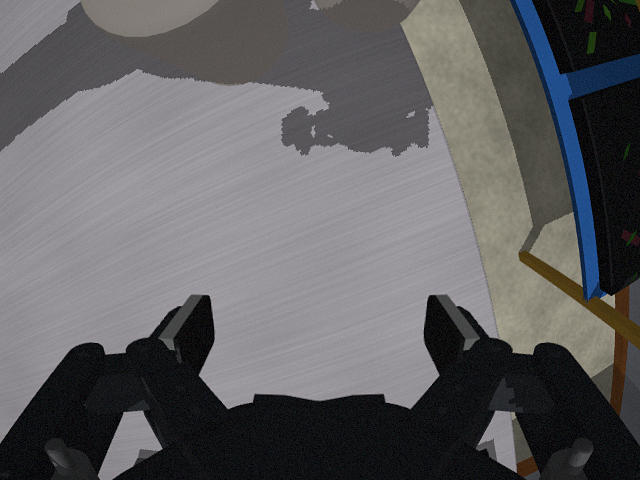

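The top view shows the cartridge at about (244,257) and the unit at (453,238), with its well at (456,252). The bottle is at (288,115), the beaker at (332,342) and the tray at (405,130). Next I measure them by height from depth.

```bash
cat >> h.py <<'E'
def cloud(d,K,T):
    v,u=np.mgrid[0:480,0:640].astype(float)
    x=(u-K[0,2])/K[0,0]*d; y=(v-K[1,2])/K[1,1]*d
    P=np.stack([x,-y,-d],-1)@T[:3,:3].T+T[:3,3]
    P[d<=0]=np.nan; return P
E
python3 - <<'E'
from h import *
for n in ["top","scene"]:
    z=np.load(f"pics/{n}0.npz"); P=cloud(z["d"],z["K"],z["T"]); im=z["im"]
    print(n,"table z",np.nanmedian(P[300:460,100:300,2]) if n=="top" else np.nanmedian(P[420:470,300:600,2]))
    boxes=dict(cart=(215,285,225,270),unit=(180,300,400,500)) if n=="top" else dict(cart=(205,290,385,430),unit=(200,310,170,255))
    for k,(a,b,c,e) in boxes.items():
        Q=P[a:b,c:e].reshape(-1,3)
        h,ed=np.histogram(Q[:,2],bins=np.arange(-10,140,5)); print(k,[(int(x),int(y)) for x,y in zip(ed,h) if y>15])
        for lo,hi in ([(85,101),(122,134)] if k=="cart" else [(110,119),(119,126),(55,72)]):
            m=(Q[:,2]>lo)&(Q[:,2]<hi)
            if m.sum()<10: continue
            r=cv2.minAreaRect(Q[m,:2].astype(np.float32)); print("  ",lo,hi,m.sum(),np.round(Q[m].mean(0),1),np.round(r[0],1),np.round(r[1],1),round(r[2],1),"medz",np.median(Q[m,2]))
    if n=="top":
        cv2.imwrite("pics/tc.png",np.hstack([cv2.resize(im[220:295,205:280],(400,400),interpolation=3),cv2.resize(im[180:300,395:515],(400,400),interpolation=3)]))
E
```

```text
top table z 0.39719429735896483
cart [(-5, 643), (0, 1118), (5, 56), (15, 24), (25, 19), (30, 18), (35, 16), (40, 19), (45, 16), (50, 23), (55, 17), (60, 23), (65, 25), (70, 18), (75, 23), (80, 19), (85, 24), (90, 373), (95, 293), (100, 22), (110, 18), (115, 18), (120, 22), (125, 192), (130, 61)]
   85 101 695 [547.  177.1  94.5] [548.1 181.1] [44.9 64. ] 73.9 medz 94.56195551328165
   122 134 265 [547.9 180.6 128.4] [547.9 180.8] [15.  45.2] 74.8 medz 128.47319193115766
unit [(-5, 1663), (0, 3443), (5, 194), (10, 240), (15, 56), (20, 27), (25, 30), (30, 31), (35, 32), (40, 58), (45, 99), (50, 182), (55, 117), (60, 283), (65, 597), (70, 76), (75, 71), (80, 69), (85, 78), (90, 72), (95, 76), (100, 79), (105, 80), (110, 981), (115, 3003), (120, 297)]
   110 119 3689 [ 586.4 -163.8  116. ] [ 578.1 -164.5] [138.  100.8] 3.1 medz 116.10475612363473
   119 126 593 [ 571.4 -163.1  120.3] [ 577.4 -164.5] [136.4  98.5] 2.9 medz 120.00351521827622
   55 72 1036 [ 551.2 -164.8   65.1] [ 573.2 -164.4] [148.1 100.2] 3.2 medz 65.68056293165023
scene table z -1.3387926326824982
cart [(-5, 2003), (0
[... 310 characters left out ...]
1] [43.9 66.1] 73.8 medz 92.43122996413305
   122 134 137 [550.4 180.5 126.3] [548.1 181. ] [13.9 48.3] 73.8 medz 126.43263892075129
unit [(-5, 2587), (0, 261), (5, 212), (10, 292), (15, 137), (20, 147), (25, 151), (30, 142), (35, 151), (40, 156), (45, 153), (50, 153), (55, 158), (60, 156), (65, 193), (70, 208), (75, 208), (80, 206), (85, 234), (90, 228), (95, 239), (100, 241), (105, 249), (110, 1912), (115, 534)]
   110 119 2432 [ 589.3 -163.2  114. ] [ 577.  -164.4] [140.1 100.9] 3.3 medz 113.83205266660164
   119 126 16 [ 559.2 -162.4  119.5] [ 551.2 -164.5] [74.8 54.9] 1.8 medz 119.25049840226015
   55 72 587 [ 624.2 -154.7   64. ] [ 577.3 -164.5] [139.9 101.2] 3.0 medz 64.52854723278483
```

View pics/tc.png

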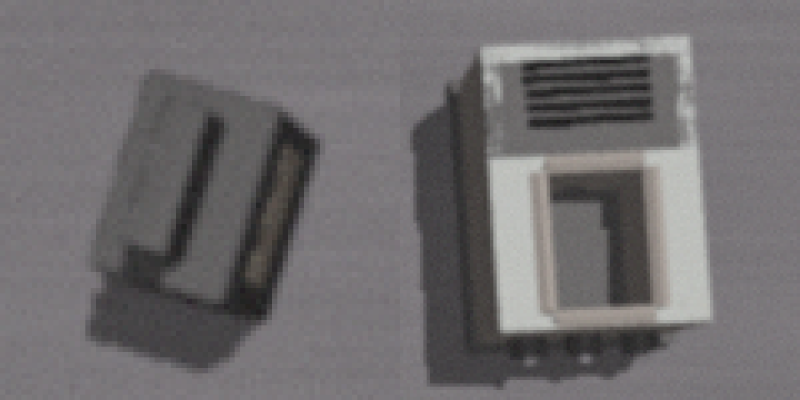

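Both views agree. The cartridge is at (548, 181), yaw about −16°, with tops at 94 and 128 mm. The unit's yaw is about 3°, with its top at 115 mm. Next I work out the first shift.

```bash
cat >> h.py <<'E'
from scipy.spatial.transform import Rotation as Ro
def delta(p,yaw,q=True):
    s=read_state(); R=Ro.from_euler('xyz',s["tool_rot"]).as_matrix()
    d=R.T@(np.array(p)-s["eef_pos"]); y=np.degrees(np.arctan2(R[1,0],R[0,0]))
    dy=(yaw-y+180)%360-180
    print("t",round(s["clock"],2),"eef",np.round(s["eef_pos"],1),"rot",np.round(np.degrees(s["tool_rot"]),2),"F",np.round(s["force"],2),"w",round(float(s["width"]),1),"-> shift",np.round(d,1),"turn",round(-dy,2))
E
python3 - <<'E'
from h import *
delta([548,181,400],163.9)
# lip and well in both views
for n in ["top","scene"]:
    z=np.load(f"pics/{n}0.npz"); P=cloud(z["d"],z["K"],z["T"])
    Q=P.reshape(-1,3); off=1.1 if n=="top" else -1.3
    m=(Q[:,0]>480)&(Q[:,0]<680)&(Q[:,1]>-240)&(Q[:,1]<-90)
    Q=Q[m]; top=Q[(Q[:,2]>108)]
    # unit frame
    c=np.array([578,-164.5]); a=np.radians(3.1); R=np.array([[np.cos(a),np.sin(a)],[-np.sin(a),np.cos(a)]])
    q=(Q[:,:2]-c)@R.T; zz=Q[:,2]-off
    prof=lambda s,t: [(int(b),round(float(np.nanmedian(zz[s&(t>=b)&(t<b+3)])),0)) for b in range(-72,72,3) if (s&(t>=b)&(t<b+3)).sum()>2]
    print(n,"x prof",prof(abs(q[:,1])<15,q[:,0])); print("y prof",prof(abs(q[:,0]+24)<20,q[:,1]))
E
```

```text
t 0.15 eef [246.3 601.3 404. ] rot [-179.92    0.    157.72] F [-0.46  0.51  0.09] w 85.3 -> shift [-438.5 -274.6    4.4] turn -6.18
top x prof [(-72, 48.0), (-69, 106.0), (-66, 119.0), (-63, 118.0), (-57, 65.0), (-54, 65.0), (-51, 64.0), (-48, 66.0), (-45, 65.0), (-42, 65.0), (-39, 65.0), (-36, 65.0), (-33, 64.0), (-30, 65.0), (-27, 65.0), (-24, 65.0), (-21, 65.0), (-18, 65.0), (-15, 66.0), (-12, 64.0), (-9, 65.0), (-6, 65.0), (-3, 65.0), (0, 66.0), (3, 88.0), (6, 93.0), (9, 119.0), (12, 117.0), (15, 115.0), (18, 115.0), (21, 115.0), (24, 115.0), (27, 115.0), (30, 116.0), (33, 115.0), (36, 116.0), (39, 115.0), (42, 117.0), (45, 116.0), (48, 116.0), (51, 116.0), (54, 115.0), (57, 117.0), (60, 115.0), (63, 115.0), (66, 114.0)]
y prof [(-51, 115.0), (-48, 115.0), (-45, 114.0), (-42, 115.0), (-39, 114.0), (-36, 115.0), (-33, 116.0), (-30, 119.0), (-27, 117.0), (-24, 85.0), (-21, 65.0), (-18, 64.0), (-15, 64.0), (-12, 64.0), (-9, 65.0), (-6, 64.0), (-3, 65.0), (0, 65.0), (3, 65.0), (6, 65.0), (9, 65.0), (12, 65.0), (21, 116.0), (24, 119.0), (27, 118.0), (30, 115.0), (33, 114.0), (36, 115.0), (39, 115.0), (42, 115.0), (45, 115.0), (48, 72.0), (51, 11.0), (54, 0.0), (57, -0.0), (60, -1.0), (63, 0.0), (66, -0.0), (69, -1.0)]
scene x prof [(-69, 119.0), (-66, 96.0), (-63, 97.0), (-60, 93.0), (6, 118.0), (9, 117.0), (12, 115.0), (15, 115.0), (18, 115.0), (21, 115.0), (24, 115.0), (27, 116.0), (30, 115.0), (33, 115.0), (36, 116.0), (39, 116.0), (42, 116.0), (45, 116.0), (48, 116.0), (51, 116.0), (54, 116.0), (57, 115.0), (60, 115.0), (63, 71.0), (66, 66.0), (69, 6.0)]
y prof [(-51, 114.0), (-48, 115.0), (-45, 114.0), (-42, 114.0), (-39, 115.0), (-36, 115.0), (-33, 115.0), (-30, 118.0), (-27, 119.0), (-24, 108.0), (21, 116.0), (24, 118.0), (27, 119.0), (30, 116.0), (33, 114.0), (36, 115.0), (39, 115.0), (42, 115.0), (45, 115.0), (48, 69.0), (51, 12.0), (54, 1.0), (57, -1.0), (60, -0.0), (63, -0.0), (66, -1.0), (69, 0.0)]
```

```bash
python3 -m jog '[-10,-6,0,0,60,-35,-22,0,-1,60,-70,-44,0,-2,60,-105,-66,0,-3,60,-140,-88,0,-4,60,-175,-110,0,-5,60,-210,-132,0,-6.2,60,-245,-153,0,-6.2,60,-280,-175,0,-6.2,60,-315,-197,2,-6.2,60,-350,-219,4,-6.2,60,-380,-238,4,-6.2,60,-405,-254,4,-6.2,60,-425,-266,4,-6.2,60,-435,-272,4,-6.2,60,-438.5,-274.6,4,-6.2,60,-438.5,-274.6,4,-6.2,60,-438.5,-274.6,4,-6.2,60,-438.5,-274.6,4,-6.2,60]'
python3 - <<'E'
from h import *
delta([548,181,272],163.9)
p=camera_params("wrist"); im,d=get_image("wrist"); np.savez("pics/w1.npz",im=im,d=d,K=p["K"],T=p["T"]); cv2.imwrite("pics/w1.png",im)
E
```

```text
clock: 1.73
eef_pos: [547.0, 183.1, 400.7]
tool_rot: [3.141, -0.001, 2.864]
force: [0.3, -0.1, -0.5]
width: 59.8
t 1.73 eef [547.  183.1 400.7] rot [ 1.7995e+02 -7.0000e-02  1.6410e+02] F [ 0.3  -0.06 -0.46] w 59.8 -> shift [ -1.7  -1.9 128.7] turn 0.2
```

View pics/w1.png

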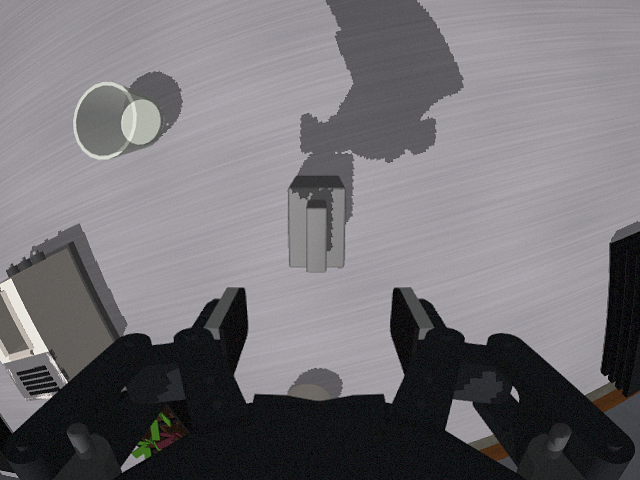

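The cartridge is ahead of the jaws, with the rib at about (316,238) and centred between the pads (pad midline ≈ 319). I check this with wrist depth.

```bash
cat >> h.py <<'E'
def fcloud(d,K,T):
    v,u=np.mgrid[0:480,0:640].astype(float)
    x=(u-K[0,2])/K[0,0]; y=(v-K[1,2])/K[1,1]; r=np.hypot(x,y)+1e-9
    s=np.tan(np.minimum(r,1.5))/r
    P=np.stack([x*s*d,-y*s*d,-d],-1)@T[:3,:3].T+T[:3,3]
    P[(d<=0)|(r>1.4)]=np.nan; return P
E
python3 - <<'E'
from h import *
z=np.load("pics/w1.npz"); P=fcloud(z["d"],z["K"],z["T"])
print("table",np.nanmedian(P[150:250,380:550,2]))
Q=P[170:280,270:360].reshape(-1,3)
for lo,hi in [(88,100),(123,134)]:
    m=(Q[:,2]>lo)&(Q[:,2]<hi); r=cv2.minAreaRect(Q[m,:2].astype(np.float32)); print(m.sum(),np.round(r[0],1),np.round(r[1],1),round(r[2],1),np.median(Q[m,2]))
delta([548,181,272],163.9)
E
```

```text
table 0.6038189580548305
3199 [547.1 180.3] [43.7 64.4] 73.9 94.5084166133729
1366 [547.  180.2] [13.9 45.4] 74.4 128.494165216669
t 1.78 eef [547.1 183.  400.7] rot [ 1.7996e+02 -5.0000e-02  1.6410e+02] F [ 0.17 -1.04  0.2 ] w 60.3 -> shift [ -1.6  -1.8 128.7] turn 0.2
```

```bash
python3 -m jog '[-1,-2,10,0.2,60,-1,-2,35,0.2,60,-1,-2,65,0.2,60,-1,-2,90,0.2,60,-1,-2,110,0.2,60,-1,-2,122,0.2,60,-1,-2,128,0.2,60,-1,-2,128,0.2,45,-1,-2,128,0.2,30,-1,-2,128,0.2,15,-1,-2,128,0.2,0,-1,-2,128,0.2,0,-1,-2,128,0.2,0,-1,-2,128,0.2,0,-1,-2,128,0.2,0]'
python3 - <<'E'
from h import *
delta([550.6,-166.1,440],183.1)
E
```

```text
clock: 3.03
eef_pos: [548.9, 179.2, 273.7]
tool_rot: [3.14, 0.002, 2.858]
force: [0.1, -0.4, 5.7]
width: 13.0
t 3.03 eef [548.9 179.2 273.7] rot [1.7993e+02 9.0000e-02 1.6373e+02] F [ 0.15 -0.39  5.7 ] w 13.0 -> shift [ -98.7 -330.7 -166.6] turn -19.37
```

```bash
python3 -m jog '[0,0,-3,0,0,0,0,-10,0,0,0,0,-30,0,0,0,0,-55,0,0,0,0,-85,0,0,0,0,-115,0,0,0,0,-140,0,0,0,0,-155,0,0,0,0,-163,0,0,0,0,-166,0,0,0,0,-166,0,0]'
python3 - <<'E'
from h import *
delta([550.6,-166.1,440],183.1)
E
```

```text
clock: 3.95
eef_pos: [548.2, 178.9, 438.7]
tool_rot: [-3.141, -0.0, 2.857]
force: [-0.2, -0.1, -1.9]
width: 13.3
t 3.95 eef [548.2 178.9 438.7] rot [-1.7999e+02 -1.0000e-02  1.6372e+02] F [-0.17 -0.15 -1.94] w 13.3 -> shift [ -99.  -330.5   -1.3] turn -19.38
```

```bash
python3 - <<'E'
from h import *
delta([640.6,-161.2,430],183.1)
E
python3 -m jog '[-3,-8,0,-1,0,-11,-25,0,-2,0,-22,-46,0,-3.5,0,-34,-68,0,-5,0,-46,-90,0,-6.5,0,-60,-112,0,-8,0,-74,-134,0,-9.5,0,-88,-156,0,-11,0,-102,-178,0,-12.5,0,-116,-200,0,-14,0,-130,-222,1,-15,0,-144,-244,2,-16,0,-156,-264,4,-17,0,-167,-282,6,-18,0,-176,-296,8,-19,0,-182,-304,9,-19.4,0,-185,-309,9,-19.4,0,-186,-310,9,-19.4,0,-186,-310,9,-19.4,0,-186,-310,9,-19.4,0]'
```

```text
t 3.95 eef [548.2 178.9 438.7] rot [-1.7999e+02 -1.0000e-02  1.6372e+02] F [-0.17 -0.15 -1.94] w 13.3 -> shift [-184.  -300.6    8.7] turn -19.38
clock: 5.62
eef_pos: [640.2, -169.2, 429.6]
tool_rot: [3.14, -0.0, -3.086]
force: [0.1, 1.1, -2.1]
width: 12.8
```

```bash
python3 - <<'E'
from h import *
delta([640.6,-161.2,430],183.1)
for n in ["wrist","scene","top"]:
    p=camera_params(n); im,d=get_image(n); np.savez(f"pics/{n}2.npz",im=im,d=d,K=p["K"],T=p["T"]); cv2.imwrite(f"pics/{n}2.png",im)
delta([640.6,-161.2,430],183.1)
E
```

```text
t 5.62 eef [ 640.2 -169.2  429.6] rot [ 1.7993e+02 -2.0000e-02 -1.7679e+02] F [ 0.11  1.11 -2.13] w 12.8 -> shift [-0.9  8.  -0.4] turn 0.11
t 5.77 eef [ 640.1 -169.5  429.9] rot [ 1.7997e+02  1.0000e-02 -1.7679e+02] F [-0.85 -0.94 -1.8 ] w 13.0 -> shift [-0.9  8.2 -0.1] turn 0.11
```

View pics/wrist2.png

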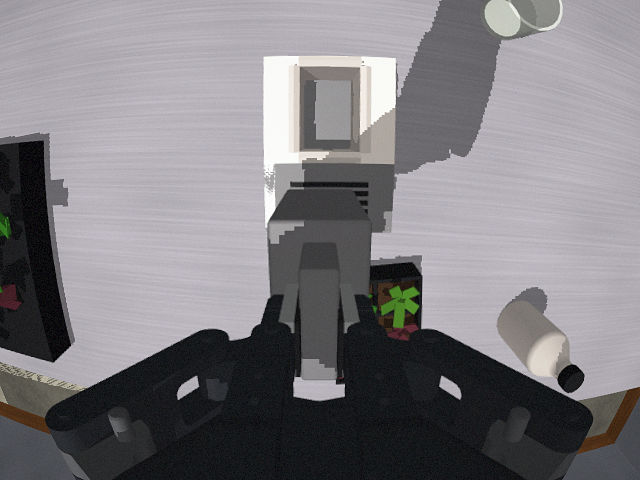

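View pics/scene2.png

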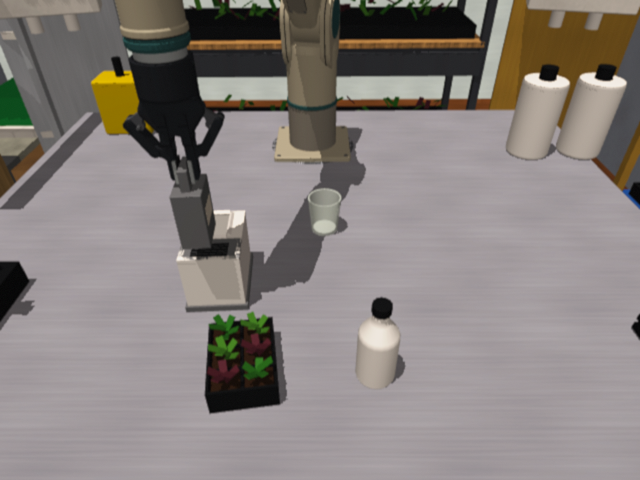

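The wrist view shows the well at (331,108) and the held cartridge at (320,240), so I can measure one relative to the other in the same picture.

```bash
python3 - <<'E'
from h import *
s=read_state(); e=np.array(s["eef_pos"]); 
z=np.load("pics/wrist2.npz"); P=fcloud(z["d"],z["K"],z["T"]); R=Ro.from_euler('xyz',s["tool_rot"]).as_matrix()
print("table",np.nanmedian(P[120:250,100:200,2]))
U=P[40:240,250:410].reshape(-1,3); U=U[np.isfinite(U[:,0])]
top=U[(U[:,2]>111)&(U[:,2]<124)]; print("topz",np.median(top[:,2]))
r=cv2.minAreaRect(top[:,:2].astype(np.float32)); print("unit top",np.round(r[0],1),np.round(r[1],1),r[2])
a=np.radians(3.15); Ru=np.array([[np.cos(a),np.sin(a)],[-np.sin(a),np.cos(a)]])
c=np.array([550.6,-166]); q=(U[:,:2]-c)@Ru.T; 
def prof(s,t,lo,hi): return [(round(b,1),round(float(np.median(U[s&(t>=b)&(t<b+1.5),2])),0)) for b in np.arange(lo,hi,1.5) if (s&(t>=b)&(t<b+1.5)).sum()>3]
print("x",prof(abs(q[:,1])<12,q[:,0],-45,-27),prof(abs(q[:,1])<12,q[:,0],27,45)); print("y",prof(abs(q[:,0])<25,q[:,1],-36,-18),prof(abs(q[:,0])<25,q[:,1],18,36))
# lip outer from points higher than 117.5
l=U[(U[:,2]>np.median(top[:,2])+2)&(U[:,2]<124)&(np.abs(q[:,0])<42)&(np.abs(q[:,1])<34)]; r=cv2.minAreaRect(l[:,:2].astype(np.float32)); print("lip",len(l),np.round(r[0],2),np.round(r[1],1),r[2])
C=P[185:385,260:380].reshape(-1,3); C=C[np.isfinite(C[:,0])]
h,ed=np.histogram(C[:,2],bins=np.arange(150,320,4)); print([(int(x),int(y)) for x,y in zip(ed,h) if y>40])
b=C[(C[:,2]>e[2]-195)&(C[:,2]<e[2]-165)]
m=b
for _ in range(4):
    A=np.c_[m[:,:2]-e[:2],np.ones(len(m))]; k=np.linalg.lstsq(A,m[:,2],rcond=None)[0]
    res=b[:,2]-np.c_[b[:,:2]-e[:2],np.ones(len(b))]@k; m=b[abs(res)<2]
print("blocktop plane",np.round(k,3),len(m)); r=cv2.minAreaRect(m[:,:2].astype(np.float32)); print(np.round(r[0],2),np.round(r[1],1),r[2])
q=(m[:,:2]-e[:2])@Ru.T; print("block in unit axes rel tcp x",np.percentile(q[:,0],[1,5,95,99]).round(1),"y",np.percentile(q[:,1],[.5,2,98,99.5]).round(1))
# rib
rb=C[(C[:,2]>e[2]-152)&(C[:,2]<e[2]-138)]; 
if len(rb)>50: r=cv2.minAreaRect(rb[:,:2].astype(np.float32)); print("rib",np.median(rb[:,2]),len(rb),np.round(r[0],1),np.round(r[1],1),r[2])
E
```

```text
table 0.5738597267667842
topz 115.95030634150933
unit top [ 576.8 -165.7] [138.1 101. ] 3.1281626224517822
x [(np.float64(-43.5), 116.0), (np.float64(-42.0), 118.0), (np.float64(-40.5), 119.0), (np.float64(-39.0), 120.0), (np.float64(-37.5), 120.0), (np.float64(-36.0), 90.0), (np.float64(-34.5), 102.0), (np.float64(-31.5), 65.0), (np.float64(-30.0), 66.0), (np.float64(-28.5), 66.0)] [(np.float64(27.0), 66.0), (np.float64(28.5), 65.0), (np.float64(30.0), 34.0), (np.float64(31.5), 86.0), (np.float64(33.0), 118.0), (np.float64(34.5), 120.0), (np.float64(36.0), 120.0), (np.float64(37.5), 118.0), (np.float64(39.0), 117.0), (np.float64(40.5), 116.0), (np.float64(42.0), 116.0), (np.float64(43.5), 116.0)]
y [(np.float64(-36.0), 116.0), (np.float64(-34.5), 116.0), (np.float64(-33.0), 116.0), (np.float64(-31.5), 118.0), (np.float64(-30.0), 119.0), (np.float64(-28.5), 120.0), (np.float64(-27.0), 119.0), (np.float64(-25.5), 80.0), (np.float64(-24.0), 14.0), (np.float64(-22.5), 66.0), (np.float64(-21.0), 66.0), (np.float64(-19.5), 66.0)] [(np.float64(18.0), 66.0), (np.float64(21.0), 85.0), (np.fl
[... 313 characters left out ...]
, (170, 67), (174, 68), (178, 67), (182, 67), (186, 69), (190, 84), (194, 81), (198, 79), (202, 99), (206, 142), (210, 143), (214, 100), (218, 110), (222, 143), (226, 121), (230, 151), (234, 167), (238, 213), (242, 203), (246, 1630), (250, 3886), (254, 84), (258, 139), (262, 274), (266, 385), (270, 404), (274, 424), (278, 484), (282, 4643), (286, 315), (290, 651), (294, 514), (298, 427), (302, 853), (306, 453), (310, 490), (314, 110)]
blocktop plane [3.00000e-03 7.00000e-03 2.50452e+02] 5323
[ 623.14 -171.03] [35.1 44.4] 2.99556827545166
block in unit axes rel tcp x [-34.2 -33.4  -5.   -1.7] y [-22.5 -21.8  20.5  21. ]
rib 284.35528740160817 5586 [ 637.4 -170.4] [37.1 43.8] 57.13618087768555
```

Wrist-relative measurement gives a well centre of about (549.2, −167.2). The block centre is about (637.8, −170.2), level, with the same yaw. The foot is at about z = 156. I move over the well and come down to about 11 mm above the lip.

```bash
python3 -m jog '[4,0,0,0,0,14,1,0,0,0,29,2.5,0,0,0,45,4,0,0,0,60,5.5,0,0,0,73,7,0,0,0,82,7.5,3,0,0,87,8,8,0,0,88.3,8,16,0,0,88.3,8,22,0,0,88.3,8,25,0,0,88.3,8,25,0,0,88.3,8,25,0,0]'
python3 - <<'E'
from h import *
for n in ["scene","wrist"]:
    p=camera_params(n); im,d=get_image(n); np.savez(f"pics/{n}3.npz",im=im,d=d,K=p["K"],T=p["T"]); 
    if n=="scene": im=cv2.resize(im[130:320,130:290],(640,760)[::1],interpolation=3)[:600]
    cv2.imwrite(f"pics/{n}3.png",im)
delta([549.15,-167.2,400],183.2)
E
```

```text
clock: 6.85
eef_pos: [552.0, -167.5, 404.2]
tool_rot: [3.141, -0.0, -3.087]
force: [-0.4, -0.1, -1.8]
width: 13.0
t 6.95 eef [ 552.  -167.5  404.7] rot [-1.8000e+02  3.0000e-02 -1.7687e+02] F [-0.28 -1.04 -1.26] w 13.1 -> shift [2.8 0.5 4.7] turn -0.07
```

View pics/scene3.png

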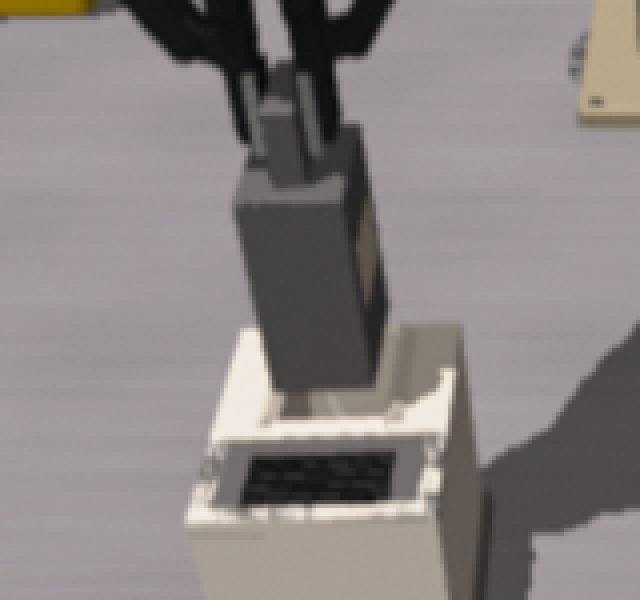

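View pics/wrist3.png

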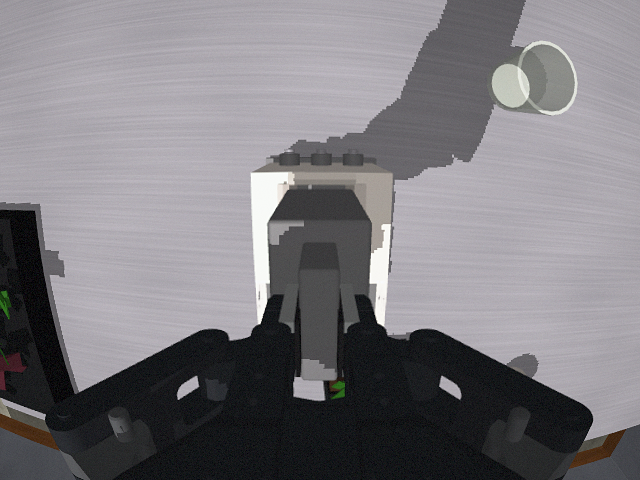

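The scene view shows the cartridge hovering over the well. I check its offset in scene depth, using one camera for both.

```bash
python3 - <<'E'
from h import *
a=np.radians(3.13); Ru=np.array([[np.cos(a),np.sin(a)],[-np.sin(a),np.cos(a)]]); c=np.array([550,-166.5])
z=np.load("pics/scene3.npz"); P=cloud(z["d"],z["K"],z["T"]); Q=P[130:320,130:290].reshape(-1,3); Q=Q[np.isfinite(Q[:,0])]
q=(Q[:,:2]-c)@Ru.T
f=(Q[:,2]>135)&(Q[:,2]<215)&(abs(q[:,0]-33)<6)&(abs(q[:,1])<40)
print("face x",np.median(q[f,0]).round(2),"y",np.percentile(q[f,1],[1,3,97,99]).round(1),f.sum())
for lo in range(135,215,16):
    g=f&(Q[:,2]>lo)&(Q[:,2]<lo+16); print(lo,g.sum(),np.median(q[g,0]).round(2),np.percentile(q[g,1],[3,97]).round(1), q[g,1].mean().round(2))
b=(Q[:,2]>120)&(abs(q[:,0]-33)<6); print("foot z min",np.percentile(Q[f,2],1))
z=np.load("pics/scene0.npz"); P=cloud(z["d"],z["K"],z["T"]); Q0=P[190:320,130:290].reshape(-1,3); Q0=Q0[np.isfinite(Q0[:,0])]; q0=(Q0[:,:2]-c)@Ru.T
t=(Q0[:,2]>110)&(Q0[:,2]<122); r=cv2.minAreaRect(Q0[t,:2].astype(np.float32)); print("unit",r)
l=t&(Q0[:,2]>116)&(abs(q0[:,0])<43)&(abs(q0[:,1])<35); print("lip",l.sum(),"x",np.percentile(q0[l,0],[1,50,99]).round(1))
for s in(-1,1):
  g=l&(q0[:,1]*s>20)&(abs(q0[:,0])<25); print("lip y side",s,g.sum(),np.percentile(q0[g,1],[2,50,98]).round(1))
  g=l&(q0[:,0]*s>28)&(abs(q0[:,1])<20); print("lip x side",s,g.sum(),np.percentile(q0[g,0],[2,50,98]).round(1) if g.sum() else 0)
z=np.load("pics/wrist3.npz"); P=fcloud(z["d"],z["K"],z["T"]); Q=P[150:330,240:410].reshape(-1,3);Q=Q[np.isfinite(Q[:,0])]; q=(Q[:,:2]-c)@Ru.T
l=(Q[:,2]>110)&(Q[:,2]<122)
print("wrist unit top y",np.percentile(q[l&(q[:,0]<-20),1],[1,99]).round(1),"x front",np.percentile(q[l,0],1).round(1))
g=l&(Q[:,2]>118)
for s in(-1,1):
  k=g&(q[:,1]*s>23)&(abs(q[:,1])<34); print("w lip y",s,k.sum(),np.percentile(q[k,1],[2,50,98]).round(1) if k.sum() else 0)
k=g&(q[:,0]<-28)&(abs(q[:,1])<20);print("w lip x front",k.sum(),np.percentile(q[k,0],[2,50,98]).round(1) if k.sum() else 0)
b=(Q[:,2]>220)&(Q[:,2]<230); print("block y",np.percentile(q[b,1],[1,99]).round(1),"x front",np.percentile(q[b,0],1).round(1),np.median(Q[b,2]))
E
```

```text
face x 30.52 y [-21.8 -20.9  20.8  21.4] 1127
135 213 30.32 [-20.6  20.5] -0.07
151 212 30.53 [-20.5  21. ] 0.16
167 227 30.6 [-20.5  20.8] 0.33
183 231 30.51 [-20.3  20.6] -0.08
199 244 30.57 [-21.1  20.6] -0.32
foot z min 135.8966766319154
unit ((576.992431640625, -164.41822814941406), (140.090576171875, 100.93382263183594), 3.2913570404052734)
lip 252 x [-39.3   3.9  40.8]
lip y side -1 50 [-28.6 -25.5 -22.8]
lip x side -1 48 [-39.4 -36.7 -33.6]
lip y side 1 48 [25.  28.2 31.9]
lip x side 1 48 [34.3 37.6 41.6]
wrist unit top y [-49.6  48.9] x front -41.8
w lip y -1 112 [-30.7 -27.7 -23.5]
w lip y 1 140 [24.  26.5 29.5]
w lip x front 412 [-40.6 -37.6 -35.1]
block y [-23.9  19.3] x front -32.3 225.35041319444298
```

Scene and wrist both ask for about +1.3 mm in unit y. In x they ask for +1.5 and +0.1, so I take +0.7. I correct by those amounts and then descend gently into the lip.

```bash
python3 -m jog '[-0.7,1.3,2,0,0,-0.7,1.3,5,0,0,-0.7,1.3,8,0,0,-0.7,1.3,10,0,0,-0.7,1.3,11,0,0,-0.7,1.3,12,0,0,-0.7,1.3,13,0,0,-0.7,1.3,14,0,0,-0.7,1.3,14,0,0]'
python3 -c "
from h import *
for i in range(2): get_image('top'); delta([551,-166,400],183.2)"
```

```text
clock: 7.7
eef_pos: [552.1, -166.3, 390.5]
tool_rot: [3.142, -0.0, -3.087]
force: [-0.1, -0.1, -1.0]
width: 13.0
t 7.75 eef [ 552.1 -166.2  390.7] rot [ 1.8000e+02 -1.0000e-02 -1.7688e+02] F [-0.65 -0.63 -2.08] w 13.2 -> shift [ 1.1  0.3 -9.3] turn -0.08
t 7.8 eef [ 552.1 -166.2  390.7] rot [-180.     -0.   -176.88] F [ 0.05  0.78 -2.2 ] w 13.0 -> shift [ 1.1  0.3 -9.3] turn -0.08
```

No contact, with the foot at about z 117. Continue.

```bash
python3 -m jog '[0,0,1,0,0,0,0,2,0,0,0,0,3,0,0,0,0,4,0,0,0,0,5,0,0,0,0,6,0,0,0,0,6,0,0]'
python3 -c "
from h import *
get_image('top'); delta([551,-166,400],183.2)"
```

```text
clock: 8.38
eef_pos: [552.1, -166.2, 384.4]
tool_rot: [3.141, -0.0, -3.087]
force: [-0.1, 0.4, -2.2]
width: 12.8
t 8.43 eef [ 552.1 -166.2  384.5] rot [ 1.7999e+02 -2.0000e-02 -1.7688e+02] F [ 0.04 -0.24 -1.88] w 13.1 -> shift [  1.1   0.3 -15.5] turn -0.08
```

```bash
python3 -m jog '[0,0,1,0,0,0,0,2,0,0,0,0,3,0,0,0,0,4.5,0,0,0,0,6,0,0,0,0,8,0,0,0,0,10,0,0,0,0,10,0,0]'
python3 -c "
from h import *
get_image('top'); delta([551,-166,400],183.2)"
```

```text
clock: 9.1
eef_pos: [552.0, -166.2, 374.2]
tool_rot: [3.141, -0.001, -3.087]
force: [-0.1, 0.5, -1.4]
width: 12.6
t 9.15 eef [ 552.  -166.2  374.4] rot [ 1.7999e+02 -4.0000e-02 -1.7687e+02] F [-0.28  1.11 -0.79] w 13.0 -> shift [  1.    0.2 -25.6] turn -0.07
```

The foot is inside the well with almost no side force. Down toward the carriage, with contact expected at a TCP z of about 338.

```bash
python3 -m jog '[0,0,2,0,0,0,0,4,0,0,0,0,6,0,0,0,0,8,0,0,0,0,10,0,0,0,0,12,0,0,0,0,14,0,0,0,0,16,0,0,0,0,16,0,0]'
python3 -c "
from h import *
get_image('top'); delta([551,-166,400],183.2)"
```

```text
clock: 9.9
eef_pos: [552.0, -166.2, 358.2]
tool_rot: [3.141, -0.001, -3.087]
force: [-0.1, 0.0, -2.2]
width: 12.6
t 9.95 eef [ 552.  -166.2  358.4] rot [ 1.7999e+02 -3.0000e-02 -1.7688e+02] F [-0.75 -0.51 -0.95] w 12.9 -> shift [  1.1   0.3 -41.6] turn -0.08
```

```bash
python3 -m jog '[0,0,2,0,0,0,0,4,0,0,0,0,6,0,0,0,0,8,0,0,0,0,10,0,0,0,0,12,0,0,0,0,14,0,0,0,0,15,0,0,0,0,15,0,0]'
python3 -m jog '[0,0,1,0,0,0,0,2,0,0,0,0,3,0,0,0,0,4,0,0,0,0,5,0,0,0,0,6,0,0,0,0,7,0,0,0,0,7,0,0]'
python3 -c "
from h import *
get_image('top'); delta([551,-166,400],183.2)"
```

```text
clock: 10.7
eef_pos: [552.1, -166.2, 343.4]
tool_rot: [3.141, -0.001, -3.087]
force: [0.4, 0.3, -2.8]
width: 13.1
clock: 11.37
eef_pos: [552.2, -166.2, 337.1]
tool_rot: [-3.142, 0.0, -3.087]
force: [-1.1, 0.2, 3.6]
width: 13.3
t 11.42 eef [ 552.2 -166.2  337.1] rot [-1.7999e+02  2.0000e-02 -1.7688e+02] F [-2.43  0.48  5.19] w 12.8 -> shift [  1.1   0.3 -62.9] turn -0.08
```

In contact at a TCP z of about 338, with a net force of about 7 N matching the spring. Press on in steps.

```bash
python3 -m jog '[0,0,1,0,0,0,0,2,0,0,0,0,3,0,0,0,0,4,0,0,0,0,5,0,0,0,0,6,0,0,0,0,7,0,0,0,0,8,0,0,0,0,9,0,0,0,0,10,0,0,0,0,11,0,0,0,0,12,0,0,0,0,13,0,0,0,0,14,0,0,0,0,15,0,0,0,0,15,0,0]'
python3 -c "
from h import *
for i in range(3): get_image('top'); delta([551,-166,400],183.2)"
```

```text
clock: 12.75
eef_pos: [552.2, -166.2, 322.3]
tool_rot: [-3.142, 0.001, -3.087]
force: [-1.5, 0.7, 7.2]
width: 13.0
t 12.8 eef [ 552.2 -166.2  322.3] rot [-1.7999e+02  3.0000e-02 -1.7688e+02] F [-0.85  0.64  6.79] w 12.7 -> shift [  1.1   0.3 -77.7] turn -0.08
t 12.85 eef [ 552.2 -166.2  322.3] rot [-1.8000e+02  3.0000e-02 -1.7688e+02] F [-1.31 -0.24  6.85] w 12.9 -> shift [  1.1   0.2 -77.7] turn -0.08
t 12.9 eef [ 552.2 -166.2  322.3] rot [-1.8000e+02  2.0000e-02 -1.7688e+02] F [-2.03  1.41  6.65] w 12.9 -> shift [  1.1   0.2 -77.7] turn -0.08
```

```bash
for i in 1; do python3 -m jog '[0,0,0.5,0,0,0,0,1,0,0,0,0,1.5,0,0,0,0,2,0,0,0,0,2,0,0]'; done; python3 -m jog '[0,0,0.5,0,0,0,0,0.5,0,0]'; python3 -m jog '[0,0,0.5,0,0,0,0,0.5,0,0]' ; python3 -m jog '[0,0,0.5,0,0,0,0,0.5,0,0]'
```

```text
clock: 13.32
eef_pos: [552.2, -166.2, 320.4]
tool_rot: [-3.141, 0.001, -3.087]
force: [-1.8, 1.1, 7.9]
width: 12.8
clock: 13.48
eef_pos: [552.2, -166.2, 320.0]
tool_rot: [-3.142, 0.001, -3.087]
force: [-2.5, 1.2, 7.5]
width: 12.7
clock: 13.65
eef_pos: [552.2, -166.2, 319.5]
tool_rot: [-3.141, 0.001, -3.087]
force: [-1.4, 0.9, 6.9]
width: 12.8
clock: 13.82
eef_pos: [552.2, -166.2, 319.0]
tool_rot: [-3.141, 0.001, -3.087]
force: [-2.2, 0.7, 7.0]
width: 12.9
```

```bash
for i in 1; do python3 -m jog '[0,0,0.5,0,0,0,0,0.5,0,0]'; python3 -m jog '[0,0,0.5,0,0,0,0,0.5,0,0]' ; done | egrep -A0 'pos|force'
```

```text
eef_pos: [552.2, -166.2, 318.5]
--
force: [-1.6, 1.1, 7.4]
--
eef_pos: [552.2, -166.2, 318.0]
--
force: [-1.6, 0.6, 7.8]
```

```bash
for i in 1; do python3 -m jog '[0,0,0.5,0,0,0,0,0.5,0,0]'; python3 -m jog '[0,0,0.5,0,0,0,0,0.5,0,0]' ; done | egrep -A0 'pos|force'
```

```text
eef_pos: [552.2, -166.2, 317.5]
--
force: [-1.9, 2.0, 7.0]
--
eef_pos: [552.2, -166.2, 317.0]
--
force: [-2.8, 0.9, 8.3]
```

```bash
python3 -m jog '[0,0,0.5,0,0,0,0,0.5,0,0]' | egrep 'pos|force'; python3 -m jog '[0,0,0.5,0,0,0,0,0.5,0,0]' | egrep 'pos|force'
```

```text
eef_pos: [552.2, -166.2, 316.6]
force: [-2.1, 1.2, 8.0]
eef_pos: [552.2, -166.2, 316.1]
force: [-2.5, 1.0, 8.7]
```

```bash
python3 -m jog '[0,0,0.5,0,0,0,0,0.5,0,0]' | egrep 'pos|force'; python3 -m jog '[0,0,0.5,0,0,0,0,0.5,0,0]' | egrep 'pos|force'
```

```text
eef_pos: [552.2, -166.2, 315.6]
force: [-2.7, 0.5, 8.2]
eef_pos: [552.2, -166.2, 315.0]
force: [-1.7, 0.2, 7.6]
```

```bash
python3 -m jog '[0,0,0.5,0,0,0,0,0.5,0,0]' | egrep 'pos|force'; python3 -m jog '[0,0,0.5,0,0,0,0,0.5,0,0]' | egrep 'pos|force'
```

```text
eef_pos: [552.2, -166.2, 314.5]
force: [-2.4, 1.2, 7.3]
eef_pos: [552.2, -166.2, 314.0]
force: [-2.9, 0.3, 8.0]
```

```bash
python3 -m jog '[0,0,0.5,0,0,0,0,0.5,0,0]' | egrep 'pos|force'; python3 -m jog '[0,0,0.5,0,0,0,0,0.5,0,0]' | egrep 'pos|force'
python3 -c "
from h import *
p=camera_params('wrist');im,d=get_image('wrist'); P=fcloud(d,p['K'],p['T'])[220:300,275:365].reshape(-1,3); s=read_state()
z=P[:,2]; h=np.histogram(z[np.isfinite(z)],bins=np.arange(100,200,2)); print([(int(b),int(a)) for a,b in zip(*h) if a>100]); m=z[(z>s['eef_pos'][2]-190)&(z<s['eef_pos'][2]-174)]; print('tcp-blocktop',s['eef_pos'][2]-np.median(m))"
```

```text
eef_pos: [552.2, -166.2, 313.5]
force: [-1.4, 0.5, 7.9]
eef_pos: [552.2, -166.2, 313.0]
force: [-1.4, 0.7, 8.1]
[(132, 2142), (134, 2223), (146, 125), (148, 148), (150, 172), (152, 125), (154, 118), (156, 141), (158, 133), (164, 103), (166, 767), (168, 528)]
tcp-blocktop 178.96072749556816
```

No slip: the block top is still 179 mm below the TCP, and the carriage is about 25 mm down.

```bash
python3 -m jog '[0,0,0.5,0,0,0,0,0.5,0,0]' | egrep 'pos|force'; python3 -m jog '[0,0,0.5,0,0,0,0,0.5,0,0]' | egrep 'pos|force'
```

```text
eef_pos: [552.2, -166.2, 312.5]
force: [-3.1, 1.4, 7.2]
eef_pos: [552.2, -166.2, 312.0]
force: [-1.3, 1.4, 7.6]
```

```bash
python3 -m jog '[0,0,0.5,0,0,0,0,0.5,0,0]' | egrep 'pos|force'; python3 -m jog '[0,0,0.5,0,0,0,0,0.5,0,0]' | egrep 'pos|force'
```

```text
eef_pos: [552.3, -166.2, 311.4]
force: [-1.5, 1.4, 6.8]
eef_pos: [552.2, -166.2, 311.1]
force: [-1.9, 0.9, 8.7]
```

```bash
python3 -m jog '[0,0,0.5,0,0,0,0,0.5,0,0]' | egrep 'pos|force'
```

```text
eef_pos: [552.2, -166.2, 310.7]
force: [-3.5, 1.4, 9.9]
```

```bash
python3 -m jog '[0,0,0.4,0,0,0,0,0.4,0,0]' | egrep 'pos|force'
```

```text
eef_pos: [552.2, -166.2, 310.5]
force: [-2.9, 1.0, 11.5]
```

```bash
python3 -c "
from h import *
F=[]
for i in range(3): get_image('top'); s=read_state(); F.append(s['force'][2]); 
print(F,s['eef_pos'])"
```

```text
[np.float64(10.742249370557282), np.float64(10.97996971527481), np.float64(10.752748772964475)] [ 552.19551714 -166.18164818  310.48243466]
```

Cushion reached, net about 13 N. A little more, aiming for a net force of about 17 N.

```bash
python3 -m jog '[0,0,0.4,0,0,0,0,0.4,0,0]' | egrep 'pos|force'; python3 -m jog '[0,0,0.3,0,0,0,0,0.3,0,0]' | egrep 'pos|force'
```

```text
eef_pos: [552.2, -166.2, 310.2]
force: [-2.9, 0.4, 11.9]
eef_pos: [552.2, -166.1, 310.0]
force: [-4.0, 1.4, 12.2]
```

```bash
python3 -c "
from h import *
F=[]
for i in range(3): get_image('top'); s=read_state(); F.append(s['force'][2]); 
print(F,s['eef_pos'],s['clock'])"
```

```text
[np.float64(12.64473090892128), np.float64(12.239729592523034), np.float64(12.745872939249104)] [ 552.18032607 -166.16165116  310.04333744] 17.5
```

```bash
python3 -m jog '[0,0,0.5,0,0,0,0,0.5,0,0]' | egrep 'pos|force'; python3 -c "
from h import *
F=[]
for i in range(3): get_image('top'); s=read_state(); F.append(s['force'][2]); 
print(F,s['eef_pos'],s['clock'])"
```

```text
eef_pos: [552.2, -166.2, 309.7]
force: [-4.2, 2.1, 14.3]
[np.float64(14.178880876920354), np.float64(14.820579795029966), np.float64(14.412483611254627)] [ 552.14965762 -166.14433783  309.69726251] 17.8167
```

```bash
python3 -m jog '[0,0,0.4,0,0,0,0,0.4,0,0]' | egrep 'pos|force'; python3 -c "
from h import *
F=[]
for i in range(3): get_image('top'); s=read_state(); F.append(s['force'][2]); 
print(F,s['eef_pos'],s['clock'])"
```

```text
eef_pos: [552.1, -166.2, 309.5]
force: [-3.8, 1.4, 15.4]
[np.float64(15.61078986846785), np.float64(15.6087114332747), np.float64(14.96029880732307)] [ 552.16933837 -166.15418672  309.46944164] 18.1333
```

Net about 17.4 N, past the trip. I ease up and watch whether the force drops off (held) or the spring follows.

```bash
python3 -m jog '[0,0,-0.5,0,0,0,0,-1,0,0,0,0,-1.5,0,0,0,0,-2,0,0,0,0,-2.5,0,0,0,0,-3,0,0,0,0,-3,0,0]' | egrep 'pos|force'; python3 -m jog '[0,0,-0.5,0,0,0,0,-1,0,0,0,0,-1.5,0,0,0,0,-1.5,0,0]' | egrep 'pos|force';  python3 -m jog '[0,0,-0.5,0,0,0,0,-1,0,0,0,0,-1.5,0,0,0,0,-1.5,0,0]' | egrep 'pos|force'
```

```text
eef_pos: [552.2, -166.2, 311.8]
force: [-2.7, 0.5, 9.1]
eef_pos: [552.2, -166.2, 313.1]
force: [-2.4, 0.8, 9.0]
eef_pos: [552.2, -166.2, 314.4]
force: [-2.0, 0.7, 6.5]
```

```bash
python3 -m jog '[0,0,-0.4,0,0,0,0,-0.8,0,0,0,0,-0.8,0,0]' | egrep 'pos|force';  python3 -m jog '[0,0,-0.4,0,0,0,0,-0.8,0,0,0,0,-0.8,0,0]' | egrep 'pos|force'; python3 -c "
from h import *
F=[]
for i in range(3): get_image('top'); s=read_state(); F.append(s['force'][2]); 
print(F,s['eef_pos'],s['clock'])"
```

```text
eef_pos: [552.3, -166.2, 314.8]
force: [-1.2, 1.1, 5.2]
eef_pos: [552.3, -166.2, 315.2]
force: [-0.0, 0.6, 2.3]
[np.float64(3.6870318622296026), np.float64(3.0485146108398307), np.float64(1.9482983365429787)] [ 552.25577513 -166.2324564   315.2160164 ] 20.0333
```

The force drops quickly at about 5 mm of rise, so the catch has hold. I unload the rest, then open and rise.

```bash
python3 -m jog '[0,0,-0.4,0,0,0,0,-0.8,0,0,0,0,-0.8,0,0]' | egrep 'pos|force';   python3 -c "
from h import *
F=[]
for i in range(3): get_image('top'); s=read_state(); F.append(s['force'][2]); 
print(F,s['eef_pos'],s['clock'])"
```

```text
eef_pos: [552.1, -166.3, 315.9]
force: [-0.1, 0.4, -1.1]
[np.float64(0.22831131116793235), np.float64(0.0953507503837645), np.float64(-0.22287216643271884)] [ 552.11828907 -166.22014228  315.91256006] 20.4333
```

```bash
python3 -m jog '[0,0,0,0,20,0,0,0,0,30,0,0,0,0,40,0,0,0,0,45,0,0,0,0,45,0,0,0,0,45]' | egrep 'pos|force|width'; python3 -m jog '[0,0,-5,0,45,0,0,-15,0,45,0,0,-30,0,45,0,0,-50,0,45,0,0,-70,0,45,0,0,-90,0,45,0,0,-100,0,45,0,0,-100,0,45]'; python3 - <<'E'
from h import *
for n in ["wrist","scene"]:
    p=camera_params(n); im,d=get_image(n); cv2.imwrite(f"pics/{n}5.png",im)
    P=(fcloud if n=="wrist" else cloud)(d,p["K"],p["T"]).reshape(-1,3)
    m=(abs(P[:,0]-551)<28)&(abs(P[:,1]+166.5)<18)&(P[:,2]>100)&(P[:,2]<200)
    h=np.histogram(P[m,2],bins=np.arange(100,200,2)); print(n,[(int(b),int(a)) for a,b in zip(*h) if a>25])
E
```

```text
eef_pos: [552.1, -166.2, 316.1]
force: [-0.8, -0.8, 0.6]
width: 44.9
clock: 21.6
eef_pos: [552.8, -166.4, 419.2]
tool_rot: [-3.14, 0.006, -3.087]
force: [0.6, 0.0, -0.1]
width: 45.3
wrist [(134, 481), (136, 1798), (138, 64), (154, 30), (168, 438), (170, 1159), (172, 26)]
scene [(132, 57), (134, 152), (166, 48), (168, 82)]
```

View pics/wrist5.png

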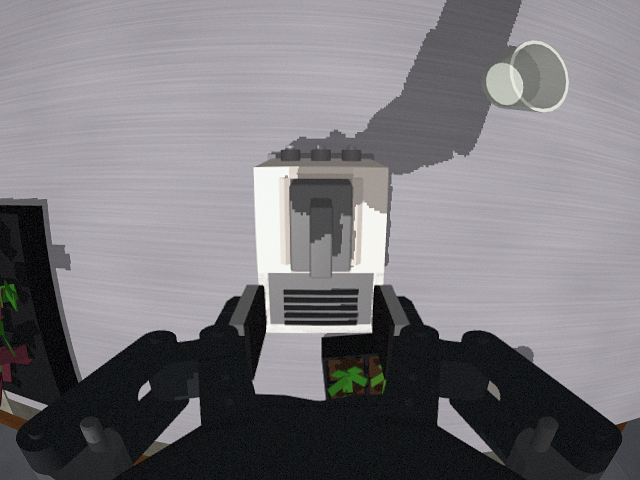

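View pics/scene5.png

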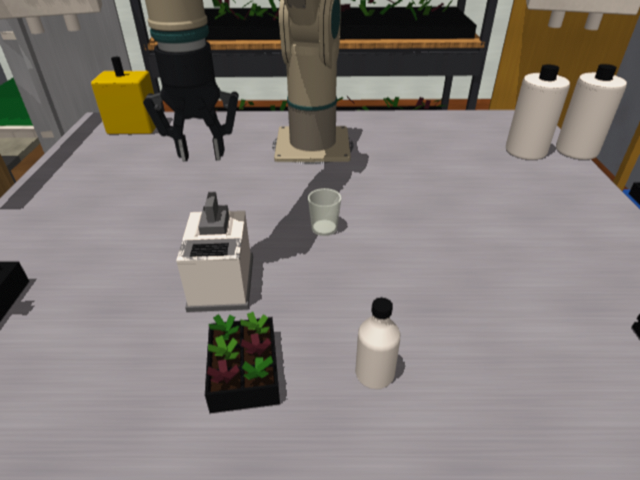

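The released cartridge sits upright in the well at about (320,228) in the wrist view. Its block top is at z ≈ 135, so the carriage is about 24 mm down (159 mm would be "up"). I wait about 1.5 s and look again before handing in.

```bash
python3 -m jog '[0,0,-10,0,45,0,0,-20,0,45,0,0,-20,0,45,0,0,-20,0,45,0,0,-20,0,45,0,0,-20,0,45,0,0,-20,0,45,0,0,-20,0,45,0,0,-20,0,45,0,0,-20,0,45,0,0,-20,0,45,0,0,-20,0,45,0,0,-20,0,45,0,0,-20,0,45,0,0,-20,0,45,0,0,-20,0,45,0,0,-20,0,45,0,0,-20,0,45]'; python3 - <<'E'
from h import *
for n in ["wrist","scene"]:
    p=camera_params(n); im,d=get_image(n)
    P=(fcloud if n=="wrist" else cloud)(d,p["K"],p["T"]).reshape(-1,3)
    m=(abs(P[:,0]-551)<28)&(abs(P[:,1]+166.5)<18)&(P[:,2]>100)&(P[:,2]<200)
    h=np.histogram(P[m,2],bins=np.arange(100,200,2)); print(n,[(int(b),int(a)) for a,b in zip(*h) if a>25])
a=np.load("pics/scene0.npz")["im"]; print("diff bystanders",[int((np.abs(a[r].astype(int)-im[r]).max(-1)>40).sum()) for r in (np.s_[300:420,195:290],np.s_[295:395,350:405],np.s_[185:240,303:345])])
print(read_state()["clock"])
finish_job()
E
```

```text
clock: 23.2
eef_pos: [552.2, -166.2, 436.1]
tool_rot: [3.142, 0.0, -3.087]
force: [-0.5, -0.4, -0.1]
width: 45.1
wrist [(134, 377), (136, 1666), (138, 45), (158, 31), (168, 304), (170, 1072)]
scene [(132, 74), (134, 130), (166, 41), (168, 90)]
diff bystanders [0, 0, 574]
23.3
the job is handed in; nothing more can be done
```

The cartridge is upright in the well of the dosing unit and held down by its catch. The job is handed in at 23.3 s.

- **Press:** I gripped the rib, lowered the cartridge into the well and pressed until the net force was about 17 N. That is past the roughly 15 N trip and below the 25 N damage limit. On easing up, the force fell away about 5 mm above the lowest point, which showed the catch had taken hold, and I let go.
- **Stays down:** About 1.6 s after the first look, both cameras gave the same heights as before. The block's top is at about z = 135 mm, so the carriage is about 24 mm down; with the carriage up it would be at 159 mm. The gripper is open, clear and reading about zero force.
- **Cameras disagreed:** Before the descent, the scene and wrist cameras differed by about 1.4 mm on the well's position in x. I used a value between the two, and the fit then went in with side forces of only about 1 N. During the press itself they reached about 4 N.
- **Other things on the bench:** Comparing before and after pictures, the bottle and the tray show no change. The beaker's area did change (574 pixels). I put that down to the arm's shadow falling beside it, because the beaker looked to be in the same place and the arm never went near it, but I did not measure it.

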